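Seat and latch a shaker platform

TASK

The flask platform of the orbital shaker was put down carelessly and is riding on top of the two locating pins. Without picking it up, nudge it by its edges, not by its springy flask clips - back under the two rear hooks and sideways - until its hole and slot drop over the pins and it lies flat and fully home on the carriage. Then push the turn latch round by its red peg, as far as it goes, so that its tongue lies over the platform's front edge; leave everything else on the bench where it is.

Things in the scene. Friction and masses are not known exactly. Their poses are not given: they have to be found in the camera images.
- shaker: the orbital shaker: white drive housing, 220 mm wide, 190 mm deep, with a dark sloping console on its front (reaching 123 mm in front of the origin); heavy, does not move. Origin: on the bench under its centre; x points to its rear, away from the user, y to its left, z up. Beside and in front of the carriage on its top is free space down to z 70 mm.
- carriage (a point): centre of the platform's seat: top of the grey carriage plate, x 0, y 0, z 94 mm in the shaker's frame. The plate reaches from x -62 to 87 and y -82 to 82 mm, plus a lug for the latch at y 7 to 33 mm reaching forward to x -112 mm.
- hook_right (a point): right rear hook on the carriage, 26 mm wide, at y -45 mm in the shaker's frame: this point is on the foot of its upright face at x 71.5 mm; its lip reaches forward to x 63.5 mm, 9.5 mm above the carriage
- hook_left (a point): left rear hook, the same, at y +45 mm
- platform: loose aluminium platform, 140 (x) by 190 (y) by 6 mm, 0.5 to 0.8 kg. Origin: centre of its underside; x to its rear edge, y to its left, z up. It starts riding on the pin tips, rear edge on the carriage, front up (0.08 rad), 6 to 16 mm too far forward, 14 to 32 mm too far left, turned up to 0.07 rad. It slides with 3 to 8 N; pin noses catch it within about 3 mm.
- platform_mid (a point): centre of the platform's underside. Home: on carriage, axes parallel to the shaker's; the sides then overhang the carriage by 13 mm, the front by 8 mm, and the rear edge is 1.5 mm in front of the hooks' uprights. 
- clips: the two round flask clips of spring steel fixed on the platform, four upright tongues each, 75 mm over all, standing 28 mm above its top, centres at x 18, y -46 and +46 mm in the platform's frame; not to be pushed or pulled. Origin half-way between them on the platform's top
- hole_right (a point): centre of the platform's round through hole (12 mm), at its underside: x -54, y -55 mm in the platform's frame
- slot_left (a point): centre of the platform's slot (12 mm in x, 18 mm in y), at its underside: x -54, y +55 mm in the platform's frame
- pin_right (a point): tip of the right locating pin: steel, 10 mm thick, bullet-shaped nose, 10 mm tall above the carriage; at x -54, y -55, z 104 mm in the shaker's frame
- pin_left (a point): tip of the left locating pin, the same; at x -54, y +55, z 104 mm in the shaker's frame
- latch (a joint): the turn latch in front of the platform (rad). 0: its arm points to the shaker's -y, along the front edge; negative: swung out to the user (stop at -0.6); grows counter-clockwise seen from above to 1.571 (stop), where it points to the shaker's +x with its tongue over the seated platform. Stays where left; turns with about 1.2 N at the peg. A platform not home blocks it.
- latch_peg (a point): the latch's upright red peg, 12 mm thick, 24 mm tall, on the arm 36 mm from the pivot; this point is half-way up it, 119.5 mm above the bench
- latch_pivot (a point): on the upright pivot of the latch at the arm's mid height (arm 14 mm wide, 6 mm thick, reaching 45 mm from the pivot); x -98, y 20, z 104.5 mm in the shaker's frame
- retort_ring (a point): obstacle, keep clear: centre of the green ring (75 mm across, level, 240 mm above the bench) on a fixed retort stand in front of the shaker to its left; the ring's arm runs from it 150 mm to the left (world +y) to an upright rod 520 mm tall
- flask_a: bystander, leave alone: a 100 ml conical glass flask, 68 mm wide, 127 mm tall, standing on the bench left of the shaker; origin at the centre of its underside
- flask_b: bystander, leave alone: a second such flask beside it; origin at the centre of its underside
- wash_bottle: bystander, leave alone: a wash bottle with a red swan-neck cap, 204 mm tall, behind the shaker to the left; origin at the centre of its underside
- funnel: bystander, leave alone: a glass funnel standing on its mouth, 65 mm wide, 87 mm tall, at the left; origin at the centre of its underside
- stopper: bystander, leave alone: a red rubber stopper, 24 mm wide, 22 mm tall, on the bench close to the left of the shaker; origin at the centre of its underside
- bulb: bystander, leave alone: a red rubber pipette bulb, 84 mm long, 48 mm high, lying on the bench close to the left of the shaker; origin at the centre of its underside
- marker: bystander, leave alone: a blue marker pen, 130 mm long, lying on the bench at the left; origin at the centre of its underside

How it is judged:
By the outcome, as a careful person would: the job done as asked, in the order asked, and still so for the second after the job is handed in, with the robot touching nothing.
It also fails if it takes over 58 s, if anything falls off the work surface, if the arm or the gripper's body presses on something with over 40 N, if the wrist force passes 120 N, or if a joint passes its speed limit or range.

ROBOT

A 7-joint arm with a two-finger parallel gripper is mounted at the origin on the work surface; the furniture and walls round the work are solid. World frame = base frame: x ahead of the robot, y to its left, z up, the work surface at z = 0. Lengths are in m, angles in rad, forces in N, time in s.
With the tool pointing down it reaches from about 0.35 to 0.9 m from the base axis. Payload 8.1 kg.
Tool frame: the origin (TCP) lies at the centre of the arm's flange, where the gripper is bolted on; the fingertips stand 178 mm ahead of it and the grasp point (between the pads) lies 159 mm ahead of it; x points along the fingers, z is the direction in which the jaws open and shut, and the axes are right-handed (so a half turn about x gives the same grasp; the last joint's range is limited). The gripper opens to 92 mm and grips with 3 to 60 N. Pads are 19 mm wide; open, the fingers measure 130 mm over their backs; the gripper's body (75 mm by 190 mm) begins 47 mm behind the grasp point.
Start: joints at [1.063, 0.434, 0.025, 1.573, -0.012, 1.134, -0.075], TCP at [0.246, -0.575, 0.405] pointing down, gripper open.
Joint ranges: [-2.62, 2.62], [-0.44, 2.09], [-1.27, 1.32], [0.08, 2.57], [-1.32, 4.46], [0.12, 2], [-2.74, 2.74]. Speed limits (rad/s): [2.22, 2.22, 3.01, 3.01, 3.14, 3.14, 3.14].

INTERFACE

Orientations are given as a rotation vector (axis times angle).
In Python, from cell import arm, get_image, search_frame, pinpoint gives the robot as it stands.
- The arm moves only by the tool arm_command, never from a script. Its argument "motion" is a list of rows, each a list of 7 numbers: the finger opening in mm, from 0 to 91.8, then the shift along the tool's x, y, z in mm, then the turn, a rotation vector about the tool's x, y, z in degrees. In form: [[fingers, x, y, z, ax, ay, az], ...]. A call has 1 to 5 rows; each row shifts and turns the commanded pose from where the row before left it, along the tool's axes as they then stand; what a row does not reach is not made up. A row lasts 1/8 s, in which the tool goes at most 62.5 mm and 10.7 degrees, less where a joint would pass 70% of its speed; a pose out of reach is approached as far as the arm can. A call with a gripper value outside its range is refused whole. The fingers move at their own pace and stop on an object; "newtons" is the grip in N (left out, the last holds). Time passes only in rows, so rows that do not move let the fingers close. It gives the time, the measured TCP pose, the force and the opening at its end, in the units of the state.
- arm.observe(): the state, without advancing time (a new reading comes with each control period).
- get_image(name): name is "scene" or "top" or "wrist"; returns a dict with "frame" (480x640x3 uint8, red, green, blue), "range_z" (480x640 float32, m along the optical axis (not along the pixel's ray), 0 where there is no reading), "K" (3x3 intrinsics, pixels), "origin" and "rotation" of the camera in the world; the wrist camera has in their place "tool_from_camera" (4x4, takes a point from camera to tool coordinates, whose origin is the TCP and whose axes are the tool frame's). Camera axes: x right, y down, z forward; pixel columns grow to the right and rows downward; lengths in m; the calibration is good to about 2 mm. The wrist camera is an equidistant fisheye: a pixel r from the principal point sees the ray r / f radians off the axis. A picture is of the moment at which its call begins: read the wrist's pose just before it.
- arm.sign_off(): hands the job in, once; it reports no verdict.
Trained networks look in the newest picture that a camera, given by its name, has taken for a name from the list of things; names that differ only in an ending like _2 or _b are one class to them, and where a whole thing is asked for, a point or a joint stands for the part that bears it (a point fixed in the world has none). Each returns a list of dicts, best first, with "p" (0 to 1); they miss things now and then, are a little off and sometimes report something else, mostly with a low value. They report only what shows in the picture. A call takes as long as a camera call.
- search_frame(camera, target): "point" ([x, y, z] in m, in world coordinates, good to about 4 mm: the middle of the surface that is visible of it).
- pinpoint(camera, target): "point" ([x, y, z] in m, in world coordinates, good to about 4 mm: a listed point, or the origin of a listed thing).
The state is a dict: "clock": time; "joints": joint angles; "dq": joint speeds; "joint_efforts": joint torques, N m; "position": TCP position; "ee_rot": TCP orientation; "force": force on the tool from outside, world axes, zero at the start; "ft_torque": the same for the moment, N m; "width": opening from 0.0 (shut) to 1.0 (fully open).
Only numpy, scipy, OpenCV 4.12 (cv2) and the standard library are available. Lean on these libraries where they do the work, as an engineer would, in place of code of your own. Each camera call takes 0.05 s, during which the arm holds its last target. There are 200 camera calls.

## Working session

There is one attempt and no reset: what is moved stays moved. The work goes in short steps, Python scripts to look and compute and a tool call to move; the robot and the scene stay as the last step left them, time stands still between calls to the robot, and variables do not carry over. Pictures are saved under pics/ and viewed, about 8 in all and at most 12, crops included, and the job is handed in when it is done.

Besides the shell and the picture viewer there is one more tool, called after "Request:" as a command line: name --pt "numbers of a row" for each row, then --argument value for the rest. arm_command: Moves the arm, as the interface text tells. Its arguments: {"type":"object","properties":{"motion":{"type":"array"},"newtons":{"type":"number"}},"required":["motion"]}

```bash
ls; mkdir -p pics
cat > h.py <<'E'
import numpy as np, cv2
from scipy.spatial.transform import Rotation as R
from cell import arm,get_image,search_frame,pinpoint
def save(n,f,crop=None,scale=1):
    im=get_image(n); a=im["frame"][:,:,::-1]
    if crop: a=a[crop[1]:crop[3],crop[0]:crop[2]]
    cv2.imwrite("pics/"+f,cv2.resize(a,None,fx=scale,fy=scale,interpolation=cv2.INTER_CUBIC)); return im
def cloud(im):
    z=im["range_z"];v,u=np.mgrid[:480,:640];K=im["K"]
    p=np.stack([(u-K[0,2])/K[0,0]*z,(v-K[1,2])/K[1,1]*z,z],-1)
    return p@np.array(im["rotation"]).T+np.array(im["origin"])
E
python3 - <<'E'
from h import *
s=arm.observe();print(s["clock"],s["position"],s["ee_rot"],R.from_rotvec(s["ee_rot"]).as_matrix().round(3),s["force"])
for n in("scene","top"):
    im=save(n,n+"0.png");print(n,im["K"].tolist(),im["origin"],im["rotation"])
    for t in "shaker carriage platform_mid hook_right hook_left hole_right slot_left pin_right pin_left clips latch_peg latch_pivot retort_ring".split():
        r=pinpoint(n,t);print(t,[(np.round(q["point"],4).tolist(),round(q["p"],2)) for q in r[:2]])
E
```

```text
pics
0.0 [ 0.24601254 -0.57428531  0.40393069] [ 0.90690504  1.37539046 -0.90566717] [[-0.001  0.919  0.394]
 [ 0.001  0.394 -0.919]
 [-1.    -0.    -0.002]] [-0.18488305 -0.61216911  0.69676109]
scene [[526.1302526639922, 0.0, 311.97870166781456], [0.0, 526.1302526639922, 243.43992126077018], [0.0, 0.0, 1.0]] [-0.06155461  0.41432724  0.86886367] [-1.32644633  2.22286955 -0.92868553]
shaker [([0.6038, -0.1425, -0.0013], 0.77)]
carriage []
platform_mid [([0.5897, -0.1253, 0.0971], 0.75), ([0.7675, 0.0993, -0.0008], 0.24)]
hook_right [([0.6811, -0.1892, 0.0897], 0.64), ([0.5939, -0.122, 0.0965], 0.46)]
hook_left [([0.6801, -0.0965, 0.0947], 0.96)]
hole_right [([0.5388, -0.1776, 0.103], 0.72), ([0.608, -0.1213, 0.1024], 0.6)]
slot_left [([0.54, -0.0621, 0.1006], 0.85), ([0.5517, -0.2003, 0.1035], 0.35)]
pin_right [([0.5538, -0.1999, 0.1022], 0.87)]
pin_left [([0.5527, -0.0884, 0.1002], 0.72)]
clips [([0.6085, -0.1158, 0.1014], 0.96), ([0.5384, -0.1778, 0.1024], 0.46)]
latch_peg [([0.5088, -0.1594, 0.1198], 0.54)]
latch_pivot [([0.507, -0.1186, 0.105], 0.86), ([0.5547, -0.0896, 0.1044],
[... 306 characters left out ...]
mid [([0.5915, -0.1209, 0.1002], 0.69)]
hook_right [([0.6779, -0.1848, 0.0956], 0.56)]
hook_left [([0.676, -0.097, 0.0908], 0.58)]
hole_right [([0.5397, -0.1782, 0.1008], 0.75)]
slot_left [([0.5368, -0.0686, 0.104], 0.69), ([0.6777, -0.0928, 0.0944], 0.53)]
pin_right [([0.5548, -0.1923, 0.1017], 0.86), ([0.6795, -0.0934, 0.0933], 0.35)]
pin_left [([0.5541, -0.0871, 0.1071], 0.96), ([0.5925, -0.1182, 0.1009], 0.53)]
clips [([0.6149, -0.1234, 0.1005], 0.84), ([0.606, 0.3152, 0.0019], 0.41)]
latch_peg [([0.6142, -0.1226, 0.1012], 0.65), ([0.5067, -0.1541, 0.1207], 0.45)]
latch_pivot [([0.5112, -0.12, 0.1039], 0.63)]
retort_ring [([0.7659, 0.0999, 0.0051], 0.7), ([0.3842, 0.0307, 0.2413], 0.59)]
```

View pics/scene0.png

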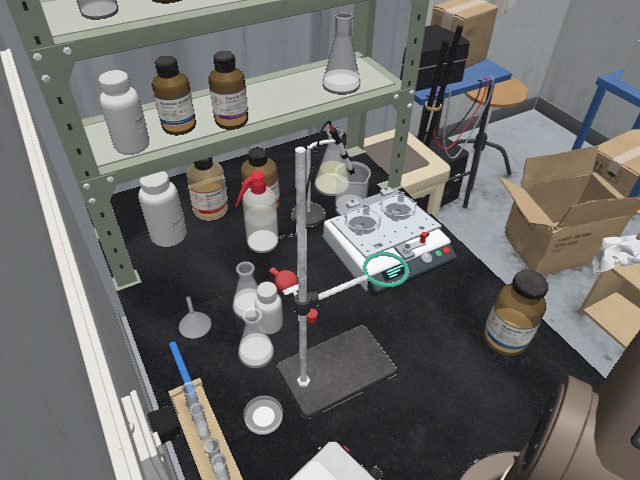

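View pics/top0.png

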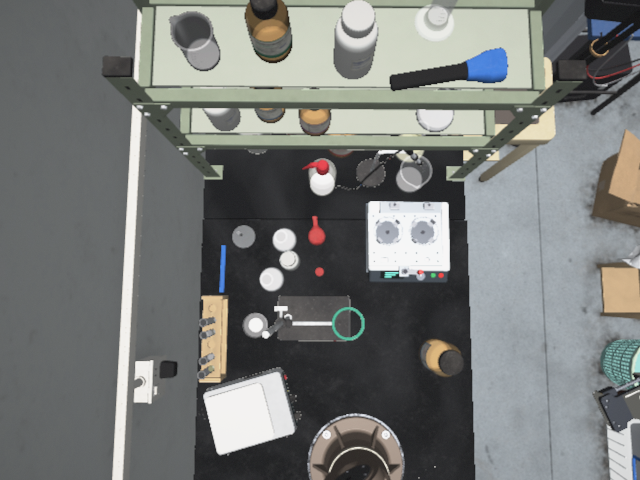

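The pictures show the shaker at the right rear: in the top view it sits at about (408,240) and its console at about (408,275). The peg is at (421,275), and the ring at (349,324) is well clear to the left and front. I'll move over the shaker for a closer measurement.

Request:
arm_command --pt "91.8 0 41 -30 0 0 0" --pt "91.8 0 41 -30 0 0 0" --pt "91.8 0 41 -30 0 0 0" --pt "91.8 0 41 -30 0 0 0" --pt "91.8 0 41 -30 0 0 0"

```text
clock: 2.02
position: [0.3761, -0.3544, 0.405]
ee_rot: [0.906, 1.373, -0.906]
force: [1.1, 0.4, 0.2]
width: 1.002
```

Request:
arm_command --pt "91.8 0 41 -30 0 0 0" --pt "91.8 0 41 -30 0 0 0" --pt "91.8 0 41 -30 0 0 0" --pt "91.8 0 41 -30 0 0 0" --pt "91.8 0 20 -15 0 0 0"

```text
clock: 2.65
position: [0.4927, -0.1564, 0.4049]
ee_rot: [0.904, 1.375, -0.902]
force: [-0.2, -0.8, 0.1]
width: 0.995
```

Request:
arm_command --pt "91.8 0 0 0 8 0 0" --pt "91.8 0 0 0 8 0 0" --pt "91.8 0 0 0 7 0 0" --pt "91.8 0 0 0 0 0 0"

```text
clock: 3.15
position: [0.4915, -0.1593, 0.4048]
ee_rot: [1.206, 1.211, -1.206]
force: [-0.9, -0.3, -0.5]
width: 0.999
```

Run:
```python
from h import *
s=arm.observe();print(s["clock"],s["position"],R.from_rotvec(s["ee_rot"]).as_matrix().round(3).tolist(),s["force"],s["joints"].round(2) if hasattr(s["joints"],"round") else s["joints"])
im=save("wrist","w0.png");print(im["K"].tolist(),np.round(im["tool_from_camera"],3).tolist())
for n in("wrist","top","scene"):
    if n!="wrist":get_image(n)
    for t in "shaker platform_mid hook_right hook_left hole_right slot_left pin_right pin_left clips latch_peg latch_pivot".split():
        r=pinpoint(n,t);print(n,t,[(np.round(q["point"],4).tolist(),round(q["p"],2)) for q in r[:1]])
```

```text
3.15 [ 0.49149833 -0.15927295  0.40482188] [[0.0, 1.0, 0.004], [-0.0, 0.004, -1.0], [-1.0, 0.0, 0.0]] [-0.90630762 -0.2581872  -0.50921591] [ 0.31  0.27 -0.13  1.83  0.04  1.05 -1.4 ]
[[371.64829954431775, 0.0, 315.1759345591315], [0.0, 371.64829954431775, 241.3303088560241], [0.0, 0.0, 1.0]] [[-0.0, -0.309, 0.951, 0.019], [-0.001, -0.951, -0.309, 0.084], [1.0, -0.001, 0.0, -0.001], [0.0, 0.0, 0.0, 1.0]]
wrist shaker []
wrist platform_mid [([0.5912, -0.1199, 0.0964], 0.57)]
wrist hook_right []
wrist hook_left [([0.6767, -0.0953, 0.096], 0.91)]
wrist hole_right [([0.54, -0.1747, 0.1049], 0.86)]
wrist slot_left [([0.5331, -0.0657, 0.1044], 0.6)]
wrist pin_right [([0.5358, -0.0666, 0.1046], 0.74)]
wrist pin_left [([0.6006, 0.1989, 0.0004], 0.26)]
wrist clips [([0.6125, -0.1208, 0.1014], 0.63)]
wrist latch_peg [([0.5038, -0.1568, 0.1206], 0.75)]
wrist latch_pivot [([0.5106, -0.1217, 0.1075], 0.69)]
top shaker []
top platform_mid [([0.5929, -0.1177, 0.1021], 0.81)]
top hook_right [([0.6767, -0.1865, 0.0948], 0.68)]
top hook_left [([0.6769, -0.0914, 0.0929], 0.84)]
top hole_right [([0.5392, -0.1782, 0.1026], 0.85)]
top slot_left [([0.5362, -0.0705, 0.1023], 0.77)]
top pin_right [([0.5576, -0.1977, 0.1022], 0.94)]
top pin_left [([0.5517, -0.0832, 0.1079], 0.72)]
top clips [([0.6112, -0.1262, 0.1032], 0.89)]
top latch_peg []
top latch_pivot [([0.5112, -0.1229, 0.1032], 0.81)]
scene shaker [([0.6078, -0.141, 0.0005], 0.7)]
scene platform_mid [([0.5914, -0.1212, 0.0987], 0.82)]
scene hook_right [([0.6845, -0.1886, 0.092], 0.58)]
scene hook_left [([0.6797, -0.0957, 0.0971], 0.8)]
scene hole_right [([0.5394, -0.179, 0.103], 0.77)]
scene slot_left [([0.538, -0.0612, 0.1041], 0.82)]
scene pin_right [([0.6049, -0.1219, 0.1038], 0.71)]
scene pin_left [([0.5543, -0.088, 0.1031], 0.95)]
scene clips [([0.6087, -0.1209, 0.1001], 0.77)]
scene latch_peg []
scene latch_pivot [([0.5202, 0.371, -0.0031], 0.74)]
```

View pics/w0.png

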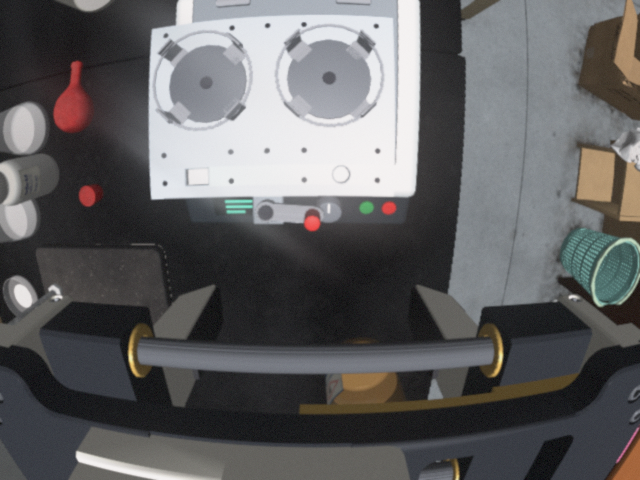

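The wrist view is clear: platform front corners at about (151,198) and (395,196), slot at (198,176), hole at (341,174), and the latch with its pivot at (266,212) and peg at (312,221). I'll turn these into world positions.

```bash
cat >> h.py <<'E'
def wray(im,s,u,v):
    K=im["K"];dx,dy=u-K[0,2],v-K[1,2];r=np.hypot(dx,dy);th=r/K[0,0]
    d=np.array([np.sin(th)*dx/r,np.sin(th)*dy/r,np.cos(th)]);T=np.array(im["tool_from_camera"])
    Rw=R.from_rotvec(s["ee_rot"]).as_matrix()
    return Rw@(T[:3,3])+np.array(s["position"]),Rw@T[:3,:3]@d,d
def wpt(im,s,u,v,z=None):
    o,w,d=wray(im,s,u,v)
    k=(z-o[2])/w[2] if z is not None else im["range_z"][int(round(v)),int(round(u))]/d[2]
    return o+k*w
E
python3 - <<'E'
from h import *
s=arm.observe();im=get_image("wrist")
for n,u,v in [("FL",153,193),("FR",393,192),("Fmid",270,190),("slot",198,176),("hole",341,174),("RL",153,32),("RR",391,22),("pivot",266,212),("peg",312,221),("clipL",207,83),("clipR",329,78),("FLe",151,198),("FRe",395,197),("hookL",231,2),("hookR",355,2),("housR",415,150),("sidetop",405,150)]:
    print(n,(wpt(im,s,u,v)*1000).round(1), (wpt(im,s,u,v,.110)*1000).round(1))
# depth along columns
P=cloud(get_image("top"));m=(abs(P[...,0]-.6)<.25)&(abs(P[...,1]+.14)<.2)&(P[...,2]>.15)
print("tall near",[(np.round(q,2).tolist()) for q in P[m][::300]])
E
```

```text
FL [526.8 -30.4 114.2] [526.  -28.4 110. ]
FR [ 525.8 -217.4  113.1] [ 525.2 -218.   110. ]
Fmid [ 526.7 -124.8  112.7] [ 526.2 -124.5  110. ]
slot [532.3 -53.8  65.6] [538.2 -68.3 110. ]
hole [ 575.1 -158.3  386. ] [ 538.4 -177.9  110. ]
RL [658.5 -28.4 100.7] [655.7 -32.7 110. ]
RR [ 657.9 -215.7  102.8] [ 655.8 -214.3  110. ]
pivot [ 509.5 -121.2  111.7] [ 509.1 -120.9  110. ]
peg [ 507.7 -156.4  132. ] [ 501.9 -156.2  110. ]
clipL [609.3 -77.9 110.2] [609.3 -77.8 110. ]
clipR [ 610.  -168.4  110.4] [ 610.  -168.4  110. ]
FLe [522.8 -28.1 114.2] [522.  -26.1 110. ]
FRe [ 511.2 -231.4   58. ] [ 521.4 -219.8  110. ]
hookL [672.9 -95.5 109.4] [672.7 -95.6 110. ]
hookR [ 670.8 -187.7  108.8] [ 670.4 -187.5  110. ]
housR [ 555.2 -246.5   63.6] [ 558.1 -233.8  110. ]
sidetop [ 554.9 -237.1   64.8] [ 557.7 -226.   110. ]Traceback (most recent call last):
  File "<stdin>", line 6, in <module>
  File "h.py", line 11, in cloud
    return p@np.array(im["rotation"]).T+np.array(im["origin"])
           ~~~~~~~~~~~~~~~~~~~~~~~~~~~~^~~~~~~~~~~~~~~~~~~~~~~
ValueError: operands could not be broadcast together with shapes (480,640) (3,)
```

Request:
arm_command --pt "91.8 30 2 -11 0 0 0" --pt "91.8 40 3 -11 0 0 0" --pt "91.8 40 2 0 0 0 0" --pt "91.8 20 0 0 0 0 0" --pt "91.8 11 0 0 0 0 0"

```text
clock: 5.68
position: [0.4982, -0.1373, 0.2627]
ee_rot: [1.206, 1.212, -1.208]
force: [-0.3, 0.2, -0.1]
width: 1.004
```

Request:
arm_command --pt "91.8 0 2 0 0 0 0" --pt "91.8 0 2 0 0 0 0" --pt "91.8 0 2 0 0 0 0" --pt "91.8 0 2 0 0 0 0"

```text
clock: 6.18
position: [0.5067, -0.1374, 0.2643]
ee_rot: [1.207, 1.21, -1.206]
force: [0.3, 0.0, -0.2]
width: 1.001
```

Request:
arm_command --pt "91.8 0 2 0 0 0 0" --pt "91.8 0 2 0 0 0 0" --pt "91.8 0 2 0 0 0 0" --pt "91.8 0 1 0 0 0 0"

```text
clock: 6.68
position: [0.5129, -0.1373, 0.2635]
ee_rot: [1.206, 1.212, -1.208]
force: [-3.3, 0.6, 2.4]
width: 1.003
```

Request:
arm_command --pt "91.8 0 2 0 0 0 0" --pt "91.8 0 2 0 0 0 0" --pt "91.8 0 2 0 0 0 0" --pt "91.8 0 1 0 0 0 0"

```text
clock: 7.18
position: [0.5205, -0.1373, 0.2636]
ee_rot: [1.207, 1.211, -1.207]
force: [-2.0, 0.5, -1.8]
width: 0.999
```

Contact came at about x 0.513, and the platform is sliding with 2–4 N. I'll keep pushing back in small steps.

Request:
arm_command --pt "91.8 0 1 0 0 0 0" --pt "91.8 0 1 0 0 0 0" --pt "91.8 0 1 0 0 0 0" --pt "91.8 0 1 0 0 0 0"

```text
clock: 7.68
position: [0.5245, -0.1373, 0.2638]
ee_rot: [1.207, 1.211, -1.207]
force: [-2.2, -0.3, -1.8]
width: 1.0
```

Request:
arm_command --pt "91.8 0 1 0 0 0 0" --pt "91.8 0 1 0 0 0 0" --pt "91.8 0 1 0 0 0 0" --pt "91.8 0 0 0 0 0 0"

```text
clock: 8.18
position: [0.5276, -0.1373, 0.2638]
ee_rot: [1.207, 1.21, -1.207]
force: [-1.0, 0.7, -1.3]
width: 0.999
```

Run:
```python
from h import *
s=arm.observe();im=save("wrist","w1.png");print(s["position"],s["force"])
```

```text
[ 0.52758238 -0.13725169  0.26378955] [-1.04463498  0.73848845 -1.34671097]
```

View pics/w1.png

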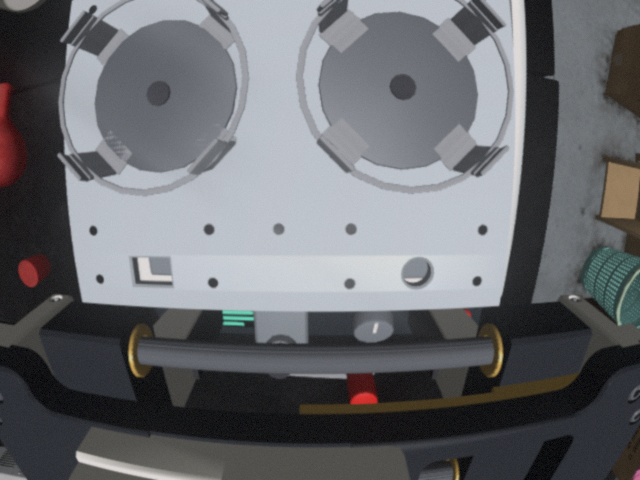

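The platform now sits square to the fingers, with the slot at (153,270) and the hole at (416,270). I'll push on until the hooks' uprights stop it.

Request:
arm_command --pt "91.8 0 1 0 0 0 0" --pt "91.8 0 0.5 0 0 0 0" --pt "91.8 0 0 0 0 0 0"

```text
clock: 8.6
position: [0.5282, -0.1372, 0.2636]
ee_rot: [1.206, 1.212, -1.208]
force: [-5.7, 1.2, 2.4]
width: 0.998
```

Request:
arm_command --pt "91.8 0 1 0 0 0 0" --pt "91.8 0 0.5 0 0 0 0" --pt "91.8 0 0 0 0 0 0"

```text
clock: 8.98
position: [0.5287, -0.1372, 0.2634]
ee_rot: [1.205, 1.214, -1.21]
force: [-9.4, 0.5, 5.3]
width: 1.0
```

Request:
arm_command --pt "91.8 0 1 0 0 0 0" --pt "91.8 0 0.5 0 0 0 0" --pt "91.8 0 0 0 0 0 0"

```text
clock: 9.35
position: [0.5292, -0.1372, 0.2632]
ee_rot: [1.204, 1.216, -1.212]
force: [-15.9, 1.7, 9.3]
width: 0.998
```

Run:
```python
from h import *
for n in("top","scene"):
    get_image(n)
    for t in "platform_mid hole_right slot_left".split():
        r=pinpoint(n,t);print(n,t,[(np.round(q["point"],4).tolist(),round(q["p"],2)) for q in r[:1]])
s=arm.observe();print(s["position"],s["force"],s["ft_torque"])
```

```text
top platform_mid [([0.6004, 0.1994, 0.003], 0.73)]
top hole_right [([0.5113, 0.1008, 0.0015], 0.48)]
top slot_left [([0.554, -0.0676, 0.1], 0.96)]
scene platform_mid [([0.606, -0.1219, 0.0999], 0.93)]
scene hole_right [([0.5545, -0.1764, 0.1017], 0.67)]
scene slot_left [([0.5537, -0.064, 0.1007], 0.74)]
[ 0.5292392  -0.137226    0.26326876] [-15.41296092   1.29883544   9.5659187 ] [ 0.26185578  3.10474979 -0.0141565 ]
```

```bash
sed -i 's/np.array(im\["rotation"\]).T/R.from_rotvec(im["rotation"]).as_matrix().T/' h.py
python3 - <<'E'
from h import *
for n in("top","scene"):
    P=cloud(get_image(n))
    for lo in np.arange(.15,1.0,.05):
        m=(P[...,0]>.6)&(P[...,0]<1.1)&(P[...,1]>-.3)&(P[...,1]<.15)&(P[...,2]>lo)&(P[...,2]<lo+.05)
        if m.sum()>15: print(n,round(lo,2),m.sum(),"minx",np.percentile(P[m][:,0],1).round(3))
    m=(P[...,0]>.5)&(P[...,0]<.75)&(P[...,1]>0)&(P[...,1]<.1)&(P[...,2]>.01); print(n,P[m].min(0),P[m].max(0)) if m.sum() else 0
E
```

```text
top 0.15 439 minx 0.742
top 0.2 233 minx 0.752
top 0.25 6632 minx 0.778
top 0.3 878 minx 0.78
top 0.35 743 minx 0.78
top 0.4 208 minx 0.78
top 0.45 261 minx 0.774
top 0.5 21566 minx 0.78
top 0.55 3675 minx 0.781
top 0.6 1954 minx 0.78
top 0.65 1057 minx 0.832
top [5.02108936e-01 2.27487023e-04 1.02849810e-02] [0.7499458  0.09924673 0.18554815]
scene 0.15 1203 minx 0.742
scene 0.2 449 minx 0.749
scene 0.25 8845 minx 0.778
scene 0.3 1890 minx 0.8
scene 0.35 2085 minx 0.779
scene 0.4 1320 minx 0.779
scene 0.45 329 minx 0.776
scene 0.5 2713 minx 0.78
scene [0.50017123 0.06172244 0.01001376] [0.74992918 0.09996076 0.19534948]
```

Request:
arm_command --pt "91.8 0 -6 0 0 0 0" --pt "91.8 0 -8 0 0 0 0" --pt "91.8 -30 0 0 0 0 0" --pt "91.8 -50 0 0 0 0 0" --pt "91.8 -10 0 0 0 0 0"

```text
clock: 10.48
position: [0.519, -0.1374, 0.3572]
ee_rot: [1.209, 1.205, -1.203]
force: [-0.0, -0.5, 0.0]
width: 0.997
```

Request:
arm_command --pt "91.8 0 25 -35 0 0 0" --pt "91.8 0 25 -35 0 0 0" --pt "91.8 0 25 -35 0 0 0" --pt "91.8 0 10 -27 -5 0 0" --pt "91.8 0 0 0 -10 0 0"

```text
clock: 11.1
position: [0.6026, -0.0017, 0.3532]
ee_rot: [1.003, 1.329, -1.002]
force: [0.1, -0.8, -0.2]
width: 0.995
```

Request:
arm_command --pt "91.8 0 0 0 -10 0 0" --pt "91.8 0 0 0 -10 0 0" --pt "91.8 0 0 0 -10 0 0" --pt "91.8 0 0 0 -10 0 0" --pt "91.8 0 0 0 -10 0 0"

```text
clock: 11.72
position: [0.602, -0.0053, 0.3534]
ee_rot: [0.332, 1.545, -0.333]
force: [-1.4, 0.0, -0.3]
width: 1.001
```

Request:
arm_command --pt "91.8 0 0 0 -10 0 0" --pt "91.8 0 0 0 -10 0 0" --pt "91.8 0 0 0 -5 0 0" --pt "91.8 0 0 0 0 0 0"

```text
clock: 12.22
position: [0.6021, -0.0054, 0.3533]
ee_rot: [-0.004, 1.571, 0.004]
force: [1.4, -0.6, 0.6]
width: 0.999
```

Run:
```python
from h import *
s=arm.observe();im=save("wrist","w2.png");print(s["position"],R.from_rotvec(s["ee_rot"]).as_matrix().round(3).tolist(),s["joints"])
```

```text
[ 0.60207881 -0.0053806   0.3533463 ] [[-0.001, -0.005, 1.0], [-0.0, 1.0, 0.005], [-1.0, -0.0, -0.001]] [ 0.28577978  0.5025068  -0.53085637  1.66181566  0.2840871   1.05551441
 -0.32757464]
```

View pics/w2.png

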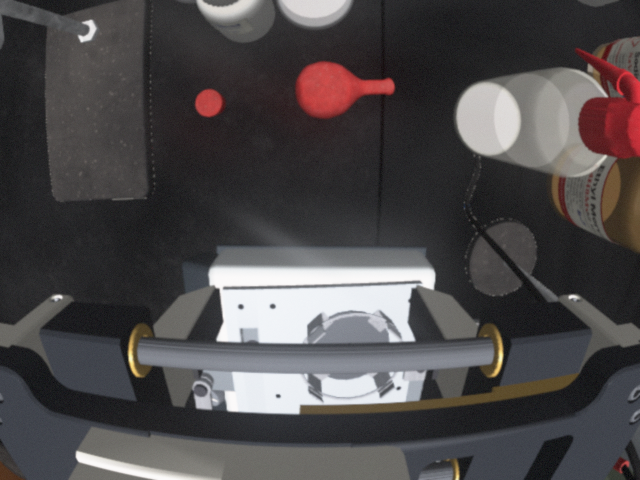

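The platform's left edge runs from about (223,288) to (420,283). The bulb at (330,90) and the stopper at (208,103) lie farther left. Next I'll measure the edge and the bystanders.

Run:
```python
from h import *
s=arm.observe();im=get_image("wrist")
for n,u,v,z in [("LF",223,288,.113),("LR",420,283,.101),("hous",320,248,.07),("bulb",328,117,.03),("stopper",208,116,.02)]:
    print(n,(wpt(im,s,u,v,z)*1000).round(1),(wpt(im,s,u,v+4)*1000).round(1))
```

```text
LF [539.6 -25.7 113. ] [539.2 -28.9 112.6]
LR [675.8 -27.3 101. ] [651.1   6.4 179.4]
hous [605.1 -11.8  70. ] [605.7 -30.7  26. ]
bulb [611.6  85.8  30. ] [612.6  82.8   0.7]
stopper [509.7  89.5  20. ] [504.3  86.4   1.9]
```

Request:
arm_command --pt "91.8 25 0 2 0 0 0" --pt "91.8 35 0 2 0 0 0" --pt "91.8 20 0 0 0 0 0" --pt "91.8 9 0 0 0 0 0" --pt "91.8 0 -4 0 0 0 0"

```text
clock: 12.95
position: [0.6064, -0.0087, 0.2646]
ee_rot: [-0.003, 1.571, 0.003]
force: [0.6, 0.4, 0.4]
width: 0.999
```

Request:
arm_command --pt "91.8 0 -3 0 0 0 0" --pt "91.8 0 -2 0 0 0 0" --pt "91.8 0 -2 0 0 0 0" --pt "91.8 0 -2 0 0 0 0" --pt "91.8 0 -1 0 0 0 0"

```text
clock: 13.58
position: [0.6065, -0.0178, 0.265]
ee_rot: [-0.002, 1.57, 0.005]
force: [-1.2, 4.2, 2.1]
width: 0.997
```

Request:
arm_command --pt "91.8 0 -2 0 0 0 0" --pt "91.8 0 -2 0 0 0 0" --pt "91.8 0 -2 0 0 0 0" --pt "91.8 0 -1 0 0 0 0"

```text
clock: 14.08
position: [0.6065, -0.0247, 0.265]
ee_rot: [-0.002, 1.571, 0.005]
force: [-2.1, 5.5, 3.8]
width: 0.998
```

Request:
arm_command --pt "91.8 0 -2 0 0 0 0" --pt "91.8 0 -2 0 0 0 0" --pt "91.8 0 -1 0 0 0 0" --pt "91.8 0 -1 0 0 0 0"

```text
clock: 14.58
position: [0.6066, -0.0327, 0.2646]
ee_rot: [-0.003, 1.571, 0.001]
force: [1.5, 1.6, -1.0]
width: 1.0
```

Request:
arm_command --pt "91.8 0 -1 0 0 0 0" --pt "91.8 0 -1 0 0 0 0" --pt "91.8 0 -1 0 0 0 0"

```text
clock: 14.95
position: [0.6067, -0.0347, 0.2648]
ee_rot: [-0.003, 1.57, 0.003]
force: [1.1, 2.2, -0.4]
width: 1.002
```

Run:
```python
from h import *
im=save("scene","s1.png",(300,170,480,300),4)
for t in "platform_mid hole_right slot_left pin_left".split():
    r=pinpoint("scene",t);print(t,[(np.round(q["point"],4).tolist(),round(q["p"],2)) for q in r[:1]])
s=arm.observe();print(s["position"],s["force"],s["ft_torque"])
```

```text
platform_mid [([0.6082, -0.1388, 0.0937], 0.57)]
hole_right [([0.5099, -0.1235, 0.1038], 0.7)]
slot_left [([0.5505, -0.0834, 0.0907], 0.93)]
pin_left [([0.5534, -0.0838, 0.1051], 0.83)]
[ 0.6067139  -0.03488966  0.26482559] [ 2.40522463  1.32918945 -0.99509016] [ 0.54690915 -0.45266849  0.12803584]
```

View pics/s1.png

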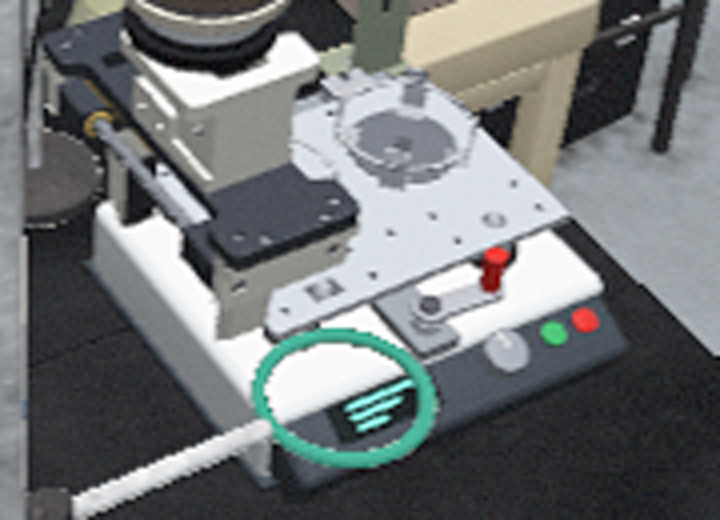

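In the crop the slot at (323,290) seems to be on its pin, while the hole side at (495,218) still looks raised. I'll keep pushing sideways.

Request:
arm_command --pt "91.8 0 -1 0 0 0 0" --pt "91.8 0 -0.5 0 0 0 0" --pt "91.8 0 0 0 0 0 0"

```text
clock: 15.58
position: [0.6067, -0.0362, 0.2648]
ee_rot: [-0.002, 1.57, 0.003]
force: [2.3, 4.8, -0.2]
width: 1.005
```

Request:
arm_command --pt "91.8 0 -1 0 0 0 0" --pt "91.8 0 0 0 0 0 0"

```text
clock: 15.82
position: [0.6067, -0.0365, 0.2649]
ee_rot: [-0.002, 1.57, 0.004]
force: [1.8, 7.1, 0.0]
width: 0.997
```

Request:
arm_command --pt "91.8 0 -1 0 0 0 0" --pt "91.8 0 0 0 0 0 0"

```text
clock: 16.08
position: [0.6067, -0.0368, 0.2649]
ee_rot: [-0.001, 1.57, 0.005]
force: [3.1, 9.6, -1.5]
width: 1.0
```

Run:
```python
from h import *
im=save("scene","s2.png",(300,170,480,300),4)
P=cloud(im)
for x in(.545,.56,.58,.6,.65):
  for y in(-.225,-.21,-.18,-.14,-.1,-.075):
    m=np.hypot(P[...,0]-x,P[...,1]-y)<.006; m&=P[...,2]>.06
    print(x,y,m.sum(),(np.median(P[m][:,2])*1000).round(1) if m.sum() else None,end=" | ")
  print()
for t in "platform_mid hole_right slot_left pin_left pin_right".split():
    r=pinpoint("scene",t);print(t,[(np.round(q["point"],4).tolist(),round(q["p"],2)) for q in r[:1]])
```

```text
0.545 -0.225 27 100.7 | 0.545 -0.21 37 70.8 | 0.545 -0.18 21 99.5 | 0.545 -0.14 19 101.3 | 0.545 -0.1 19 101.3 | 0.545 -0.075 36 98.7 | 
0.56 -0.225 24 99.1 | 0.56 -0.21 18 101.7 | 0.56 -0.18 26 99.8 | 0.56 -0.14 20 102.2 | 0.56 -0.1 29 98.9 | 0.56 -0.075 17 101.7 | 
0.58 -0.225 14 101.4 | 0.58 -0.21 14 101.7 | 0.58 -0.18 16 101.7 | 0.58 -0.14 16 100.9 | 0.58 -0.1 0 None | 0.58 -0.075 7 253.4 | 
0.6 -0.225 14 101.9 | 0.6 -0.21 20 103.9 | 0.6 -0.18 17 102.2 | 0.6 -0.14 7 100.9 | 0.6 -0.1 0 None | 0.6 -0.075 0 None | 
0.65 -0.225 14 101.8 | 0.65 -0.21 58 114.0 | 0.65 -0.18 15 103.0 | 0.65 -0.14 10 101.5 | 0.65 -0.1 0 None | 0.65 -0.075 0 None | 
platform_mid [([0.6065, -0.1419, 0.094], 0.78)]
hole_right [([0.5523, -0.1981, 0.0928], 0.62)]
slot_left [([0.5496, -0.0853, 0.0925], 0.56)]
pin_left [([0.5551, -0.0866, 0.103], 0.85)]
pin_right [([0.5581, -0.2008, 0.1031], 0.67)]
```

View pics/s2.png

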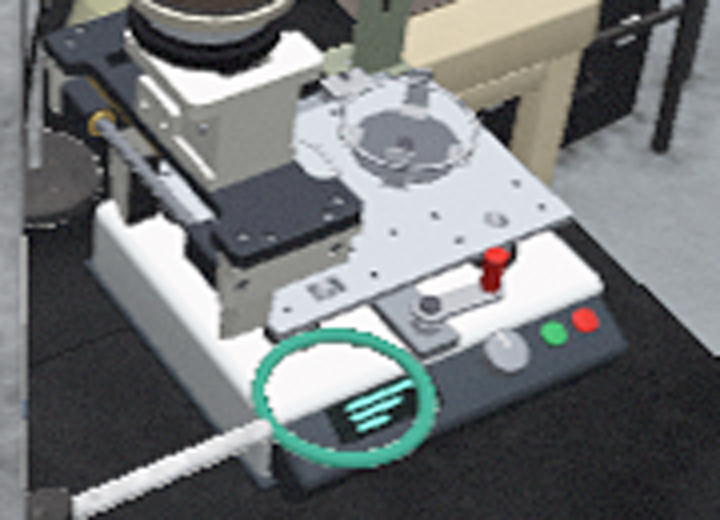

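The platform is flat: its top reads z 100–102 mm everywhere, and the hole, slot and middle all agree with home. I'll back off, rise, close the fingers and go behind the peg with the tool turned 45°.

Request:
arm_command --pt "91.8 0 5 0 0 0 0" --pt "91.8 0 8 0 0 0 0" --pt "91.8 -40 0 0 0 0 0" --pt "91.8 -60 0 0 0 0 0" --pt "0 0 0 0 0 0 0"

```text
clock: 17.0
position: [0.6077, -0.025, 0.3695]
ee_rot: [-0.003, 1.563, 0.002]
force: [0.9, 0.5, -0.7]
width: 0.933
```

Request:
arm_command --pt "0 0 -37 -29 0 0 0" --pt "0 0 -37 -29 0 0 0" --pt "0 0 -37 -29 0 0 0" --pt "0 0 -37 -29 0 0 0" --pt "0 0 0 0 9 0 0"

```text
clock: 17.62
position: [0.4881, -0.178, 0.3635]
ee_rot: [0.127, 1.571, -0.13]
force: [0.8, 1.1, -0.6]
width: 0.397
```

Request:
arm_command --pt "0 0 0 0 9 0 0" --pt "0 0 0 0 9 0 0" --pt "0 0 0 0 9 0 0" --pt "0 0 0 0 9 0 0" --pt "0 0 0 0 0 0 0"

```text
clock: 18.25
position: [0.4906, -0.1738, 0.3641]
ee_rot: [0.61, 1.484, -0.612]
force: [-0.2, 0.0, 1.0]
width: 0.002
```

Run:
```python
from h import *
s=arm.observe();im=save("wrist","w3.png");print(s["clock"],s["position"],R.from_rotvec(s["ee_rot"]).as_matrix().round(3).tolist(),s["width"],s["joints"])
for t in "platform_mid hole_right slot_left latch_peg latch_pivot".split():
    r=pinpoint("wrist",t);print(t,[(np.round(q["point"],4).tolist(),round(q["p"],2)) for q in r[:1]])
```

```text
18.25 [ 0.49062285 -0.17383874  0.36405795] [[-0.001, 0.704, 0.71], [-0.0, 0.71, -0.704], [-1.0, -0.001, -0.001]] 0.0018625702187149839 [ 0.52426138  0.33693073 -0.36756831  1.85522759  0.14457517  0.97672488
 -0.68719047]
platform_mid [([0.606, -0.1455, 0.0915], 0.69)]
hole_right [([0.5555, -0.1928, 0.094], 0.88)]
slot_left []
latch_peg [([0.5052, -0.1582, 0.1185], 0.81)]
latch_pivot [([0.5096, -0.1239, 0.1087], 0.81)]
```

View pics/w3.png

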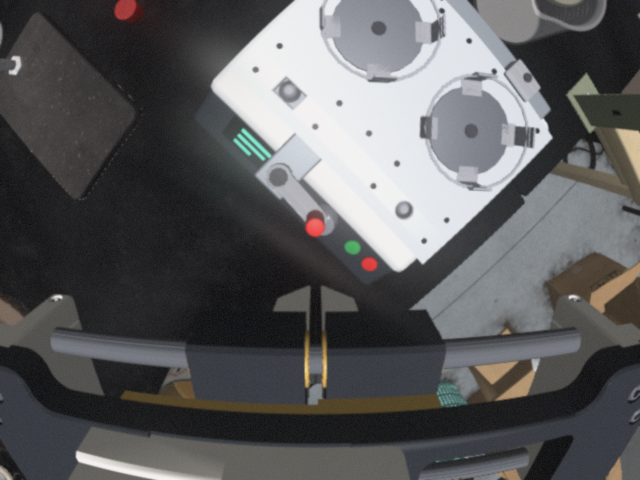

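The pins now show through the slot at (289,92) and the hole at (404,209), so the platform is seated. The peg is at (315,227), straight ahead of the closed fingers. I'll lower to peg height and push it round the arc.

Request:
arm_command --pt "0 20 -5 0 0 0 0" --pt "0 30 0 0 0 0 0" --pt "0 16 0 0 0 0 0" --pt "0 0 6 0 0 0 0" --pt "0 0 4 0 0 0 0"

```text
clock: 19.18
position: [0.4954, -0.1698, 0.2996]
ee_rot: [0.611, 1.482, -0.61]
force: [0.1, -0.9, 0.0]
width: 0.003
```

Request:
arm_command --pt "0 0 2 0 0 0 0" --pt "0 0 2 1 0 0 0" --pt "0 0 0 0 0 0 0"

```text
clock: 19.55
position: [0.4982, -0.1684, 0.2991]
ee_rot: [0.611, 1.482, -0.612]
force: [-0.7, -2.5, 0.2]
width: 0.003
```

Request:
arm_command --pt "0 0 4 3 0 0 0" --pt "0 0 4 3 0 0 0" --pt "0 0 4 2 0 0 0" --pt "0 0 5 1.5 0 0 0" --pt "0 0 4.5 1 0 0 0"

```text
clock: 20.18
position: [0.5212, -0.16, 0.2987]
ee_rot: [0.611, 1.483, -0.611]
force: [-0.5, -2.4, -0.4]
width: 0.004
```

Request:
arm_command --pt "0 0 5 0 0 0 0" --pt "0 0 4.5 -0.5 0 0 0" --pt "0 0 5 -1 0 0 0" --pt "0 0 4 -1.5 0 0 0" --pt "0 0 4 -2 0 0 0"

```text
clock: 20.8
position: [0.5331, -0.1405, 0.2987]
ee_rot: [0.611, 1.483, -0.611]
force: [0.3, -1.8, 0.7]
width: 0.005
```

Request:
arm_command --pt "0 0 3 -2.5 0 0 0" --pt "0 0 3 -2.5 0 0 0" --pt "0 0 1 -1 0 0 0" --pt "0 0 0 0 0 0 0"

```text
clock: 21.3
position: [0.5336, -0.132, 0.2987]
ee_rot: [0.611, 1.483, -0.612]
force: [1.1, -2.8, -0.7]
width: 0.003
```

Run:
```python
from h import *
s=arm.observe();im=save("wrist","w4.png",(140,60,540,360),2);print(s["clock"],s["position"],s["force"])
for t in "latch_peg latch_pivot".split():
    r=pinpoint("wrist",t);print(t,[(np.round(q["point"],4).tolist(),round(q["p"],2)) for q in r[:1]])
```

```text
21.3 [ 0.53362591 -0.13197562  0.29874414] [ 1.10348366 -2.82261521 -0.67788369]
latch_peg [([0.543, -0.1187, 0.1214], 0.85)]
latch_pivot [([0.5085, -0.1213, 0.1079], 0.89)]
```

View pics/w4.png

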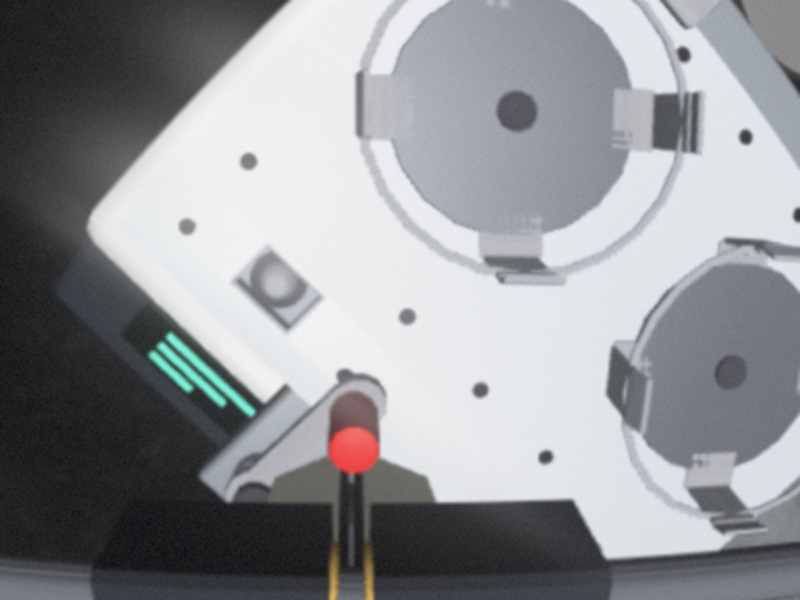

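The tongue now lies over the platform edge at about (360,385) in the crop. I'll push on to the stop until the force rises.

Request:
arm_command --pt "0 0 1 -1 0 0 0" --pt "0 0 1 -1 0 0 0" --pt "0 0 0 0 0 0 0"

```text
clock: 21.82
position: [0.5336, -0.1309, 0.2988]
ee_rot: [0.611, 1.481, -0.615]
force: [1.4, -9.6, -0.0]
width: 0.009
```

Request:
arm_command --pt "0 0 1 -1 0 0 0" --pt "0 0 1 -1 0 0 0" --pt "0 0 0 0 0 0 0"

```text
clock: 22.2
position: [0.5336, -0.13, 0.2989]
ee_rot: [0.611, 1.479, -0.618]
force: [2.7, -17.5, -0.9]
width: 0.004
```

The latch is against its stop: 17 N with hardly any motion. I'll retract, rise clear and check.

Request:
arm_command --pt "0 0 -3 3 0 0 0" --pt "0 0 -6 4 0 0 0" --pt "0 -30 0 0 0 0 0" --pt "0 -60 0 0 0 0 0" --pt "0 -20 -30 0 0 0 0"

```text
clock: 22.82
position: [0.5126, -0.1563, 0.4121]
ee_rot: [0.61, 1.479, -0.605]
force: [1.0, -0.7, -1.0]
width: 0.006
```

Request:
arm_command --pt "0 0 -40 0 0 0 0" --pt "0 0 0 0 0 0 0"

```text
clock: 23.08
position: [0.481, -0.1888, 0.4089]
ee_rot: [0.613, 1.483, -0.615]
force: [0.1, -0.0, -0.1]
width: 0.007
```

Run:
```python
from h import *
s=arm.observe();im=save("wrist","w5.png");print(s["clock"],s["position"],s["force"])
for n in("wrist","scene","top"):
  if n!="wrist":P=cloud(get_image(n))
  for t in "platform_mid hole_right slot_left latch_peg latch_pivot".split():
    r=pinpoint(n,t);print(n,t,[(np.round(q["point"],4).tolist(),round(q["p"],2)) for q in r[:1]])
  if n!="wrist":
    for x,y in((.56,-.225),(.56,-.165),(.56,-.06),(.61,-.225),(.60,-.06),(.575,-.14),(.66,-.225),(.66,-.055)):
      m=(np.hypot(P[...,0]-x,P[...,1]-y)<.007)&(P[...,2]>.06);print((x,y),(np.median(P[m][:,2])*1000).round(1) if m.sum() else None,end=" ")
    print()
```

```text
23.075 [ 0.48099638 -0.18882012  0.40885734] [ 0.09333984 -0.00645499 -0.06887554]
wrist platform_mid [([0.6089, -0.138, 0.0939], 0.66)]
wrist hole_right [([0.5539, -0.194, 0.095], 0.76)]
wrist slot_left [([0.5511, -0.0846, 0.0945], 0.64)]
wrist latch_peg [([0.5431, -0.1209, 0.1224], 0.94)]
wrist latch_pivot [([0.511, -0.1221, 0.1069], 0.55)]
scene platform_mid [([0.6094, -0.1382, 0.092], 0.63)]
scene hole_right [([0.552, -0.1928, 0.0916], 0.79)]
scene slot_left [([0.5495, -0.0832, 0.0937], 0.74)]
scene latch_peg [([0.5457, -0.1218, 0.1209], 0.57)]
scene latch_pivot [([0.5108, -0.1225, 0.1044], 0.8)]
(0.56, -0.225) 100.3 (0.56, -0.165) 100.7 (0.56, -0.06) 100.3 (0.61, -0.225) 101.2 (0.6, -0.06) 101.1 (0.575, -0.14) 101.0 (0.66, -0.225) 100.7 (0.66, -0.055) 67.3 
top platform_mid [([0.6043, -0.1381, 0.0977], 0.79)]
top hole_right [([0.552, -0.1968, 0.0941], 0.63)]
top slot_left [([0.55, -0.0881, 0.0933], 0.62)]
top latch_peg [([0.5465, -0.1196, 0.1237], 0.44)]
top latch_pivot [([0.5101, -0.1221, 0.1018], 0.65)]
(0.56, -0.225) 102.1 (0.56, -0.165) 99.0 (0.56, -0.06) 99.1 (0.61, -0.225) 100.5 (0.6, -0.06) 98.0 (0.575, -0.14) 99.8 (0.66, -0.225) 99.4 (0.66, -0.055) 98.9
```

View pics/w5.png

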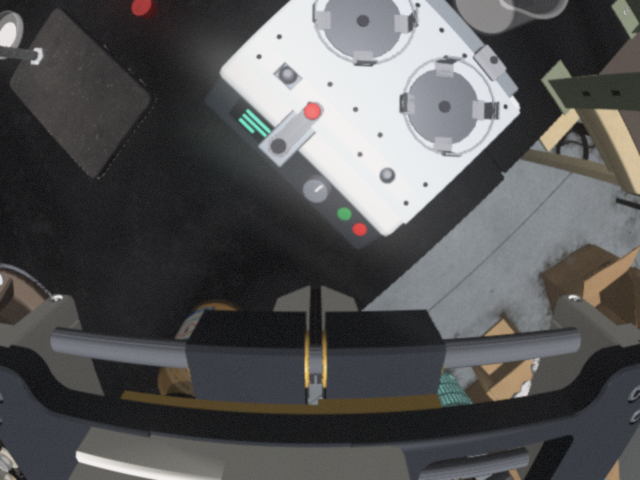

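The final view shows both pins up through the slot at (288,74) and the hole at (387,175). The latch runs from its pivot at (279,145) to the peg at (312,111), straight across the front edge. The arm is clear, so I'm handing in.

```bash
python3 -c "
from cell import arm
print(arm.sign_off())"
```

```text
the job is handed in; nothing more can be done
None
```

The platform is seated flat over both pins and the latch is turned to its stop. I handed the job in at about 24 s on the robot's clock; the sign-off reported no verdict.

- **Back:** I pushed the platform's front edge with both open fingers, one on each side of the latch, until the rear hooks' uprights stopped it at about 16 N.
- **Sideways:** I pushed the left edge with both fingers until the hole and slot dropped over the pins. The platform then stopped moving while the force rose to about 10 N. I never touched the clips.
- **Latch:** I pushed the red peg round with the closed fingers until it met its stop, at about 17 N.

**Last checks, with the arm clear:**
- **Flatness:** the platform's top measured 98–102 mm at all but one of the points checked, against 100 mm when home. The scene camera read 67 mm at (0.66, -0.055) near the left edge, which I took as missing the plate; the top camera read 98.9 mm there.
- **Position:** the hole, slot and centre agreed with their home positions within the networks' few millimetres.
- **Latch:** the peg was 32–36 mm straight behind the pivot, at about 90°.
- **Bystanders:** I saw no sign of touching any of them, but did not re-measure their positions.

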